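# Free a stuck door-cylinder carriage, bring it home and clamp it

## Robot

A 7-joint arm with a two-finger parallel gripper is mounted at the origin on the work surface. World frame = base frame: x ahead of the robot, y to its left, z up, the work surface at z = 0. Lengths are in m, angles in rad, forces in N, time in s.
With the tool pointing down it reaches from about 0.425 to 0.875 m from the base axis. Payload 4.7 kg.
Tool frame: the origin (TCP) lies between the finger pads; the fingertips stand 25 mm ahead of it and the grasp point (between the pads) lies 6 mm ahead of it (r.finger_overhang is the distance from the TCP to the fingertips, in m); y points along the fingers, x is the direction in which the jaws open and shut, and the axes are right-handed (so a half turn about y gives the same grasp; the last joint's range is limited). The gripper opens to 85 mm and grips with 20 to 120 N. Pads are 22 mm wide; open, the fingers measure 114 mm over their backs; the gripper's body (76 mm by 85 mm) begins 54 mm behind the grasp point. The pads swing forward as they close: fully open they stand 13 mm farther back than shut.
Start: joints at [1.155, 0.321, -0.07, 1.45, 0.023, 1.371, -0.057], TCP at [0.271, -0.591, 0.233] pointing down, gripper open.
Joint ranges: [-2.86, 2.86], [-0.3, 2.09], [-1.38, 1.24], [0.06, 2.45], [-1.56, 4.7], [0.09, 2.05], [-2.69, 2.69]. Speed limits (rad/s): [2.57, 2.57, 3.14, 3.14, 3.14, 3.14, 3.14].

## Interface

Orientations are given as a rotation vector (axis times angle).
In Python, from bench import r, imaging, recognise, silhouettes, pinpoint gives the robot as it stands.
- The arm moves only by the tool send_rows, never from a script. Its argument "series" is a list of rows, each an object with "dp": the shift along the world's x, y, z in cm, a list of three; "turn": the turn about the world's z in rad; "claw": the gripper command: -1 is shut, 1 is fully open, values between are in proportion. In form: [{"dp": [dx, dy, dz], "turn": turn, "claw": claw}, ...]. A call has 1 to 5 rows; each row shifts and turns the pose as measured when the row begins; what a row does not reach is not made up. A row lasts 1/12 s, in which the tool goes at most 41.7 mm and 7.16 degrees, less where a joint would pass 70% of its speed; a pose out of reach is approached as far as the arm can. A call is refused whole if a number of a shift passes 4.17 or a number of a turn 0.125, either way. A call with a gripper value outside its range is refused whole. The fingers move at their own pace and stop on an object; "grip_force" is the grip in N (left out, the last holds). Time passes only in rows, so rows that do not move let the fingers close. It gives the time, the measured TCP pose, the force and the opening at its end, in the units of the state.
- r.get_state(): the state, without advancing time (a new reading comes with each control period).
- imaging.snapshot(name): name is "side" or "top"; returns the picture (420x560x3 uint8, red, green, blue); there is no depth.
- imaging.camera_model(name): a dict with "fovy" (degrees; the focal length in pixels is half the picture's height over the tangent of half this angle, whatever the lens; pixels are square), "cx", "cy" (the principal point, pixels), "view" (4x4, takes a point from world to camera coordinates). Camera axes: x right, y down, z forward; pixel columns grow to the right and rows downward; lengths in m; the calibration is good to about 2 mm. A picture is of the moment at which its call begins. camera_model takes no time and is no camera call.
- r.hand_in(): hands the job in, once; it reports no verdict.
Trained networks look in the newest picture that a camera, given by its name, has taken for a name from the list of things; names that differ only in an ending like _2 or _b are one class to them, and where a whole thing is asked for, a point or a joint stands for the part that bears it (a point fixed in the world has none). Each returns a list of dicts, best first, with "confidence" (0 to 1); they miss things now and then, are a little off and sometimes report something else, mostly with a low value. They report only what shows in the picture. A call takes as long as a camera call.
- recognise(query, camera): "box" ([centre column, centre row, width, height] in pixels, round what is visible of it).
- silhouettes(query, camera): "mask" (420x560 bool, what is visible of it) and "box" ([centre column, centre row, width, height] in pixels, round what is visible of it).
- pinpoint(query, camera): "at" ([row, column] in pixels: a listed point, or the origin of a listed thing).
The state is a dict: "time_s": time; "joints": joint angles; "qd": joint speeds; "joint_efforts": joint torques, N m; "position": TCP position; "tcp_rot": TCP orientation; "force": force on the tool from outside, world axes, zero at the start; "wrist_torque": the same for the moment, N m; "grip_width": opening from 0.0 (shut) to 1.0 (fully open).
Only numpy, scipy, OpenCV 4.12 (cv2) and the standard library are available. Lean on these libraries where they do the work, as an engineer would, in place of code of your own. Each camera call takes 0.05 s, during which the arm holds its last target. There are 200 camera calls.

## Task

The carriage of this pneumatic door cylinder has stuck in storage: push it along its rail, towards the end cap with the two brass fittings, until it breaks free, and run it on until it bears against the end stop hidden in the barrel, easing it up to the stop gently without ramming it. Then swing the black clamp lever fully round until it lies along the rail, so that the carriage stays clamped against the stop. Leave the other things on the bench where they are.

Things in the scene. Friction and masses are not known exactly. Their poses are not given: they have to be found in the camera images.
- carriage: Carriage (slide) of a rodless pneumatic door cylinder: aluminium plate 72 (x) by 110 (y) by 12 mm, 0.6 to 1.3 kg, with a steel bracket and a clamp lever on it. It only slides along its y, towards the end cap with fittings; z up, x level, away from the robot's side. Origin: centre of the plate's top face, 82 mm above the bench. Stuck at first: it gives way only at 12 to 19 N along +y and cannot go back.
- push_face (a point): Centre of the flat rear face (60 wide, 44 mm tall, looking along the carriage's -y) of the bracket upright, 106 mm above the bench, 40 mm behind the carriage's origin. The upright is 10 mm thick and reaches from 82 to 126 mm above the bench; 15 mm of plate lies free behind it. Push here. Once free the carriage jumps a few mm, then runs at about 3 N of friction.
- endcap: Grey end cap with two brass fittings on top, where the carriage is to go: 60 (x) by 30 (y) by 56 mm. Origin: its centre, 42 mm above the bench, on the rail's centre line; axes as the carriage's.
- cap_face (a point): Centre of that cap's inner face, 15 mm nearer the carriage than the cap's centre. The end stop, a rubber buffer, is hidden in the barrel and set differently on each unit: the carriage's origin meets it 105 to 170 mm short of this face, after 115 to 240 mm of travel. It yields about 1 mm per 2.5 N, so 4 to 8 N at the bracket is plenty; over 15 N on it is ramming.
- axis: The cylinder unit, fixed to the bench: grey plate 130 by 530 by 10 mm and on it an aluminium barrel 54 mm wide, 420 mm long (y), top at 66 mm. Origin: centre of the plate's underside, on the rail's centre line; axes as the carriage's.
- clamp_lever (a joint): Angle (rad) of the black clamp lever on the carriage. 0: released, square to the rail, pointing to the carriage's -x (robot) side. It swings level, clockwise from above, to its limit 1.57: along the rail (+y), fully clamped. It stays where left and turns stiffly, at 0.12 Nm (2.5 N at 50 mm from the pivot). Starts at 0 to 0.25.
- lever_pivot (a point): On the lever's vertical turning axis, at the height of its arm's centre line: 114 mm above the bench; on the carriage, 28 mm ahead (+y) of its origin.
- lever_tip (a point): Centre of the ball (19 mm across) at the lever's end, 68 mm from the pivot, 114 mm above the bench. The arm is round, 15 mm thick from 28 mm outwards; the hub is 26 mm across.
- socket_mid (a point): A bystander, to be left where it is: a steel 1/2-inch hex socket standing on end, 34 mm across and 50 mm tall; point half-way up
- screwdriver: A bystander, to be left where it is: a screwdriver 200 mm long with an orange handle, lying on the bench; origin below its middle
- tin_mid (a point): A bystander, to be left where it is: a round grease tin, 72 mm across and 55 mm tall; point half-way up
- spanner: A bystander, to be left where it is: a steel spanner 190 mm long lying flat; origin below its middle
- fitting_mid (a point): A bystander, to be left where it is: a loose brass hose fitting, 24 mm across and 30 mm tall, standing; point half-way up
- ring_mid (a point): A bystander, to be left where it is: a black rubber seal ring, 44 mm across and 8 mm thick, lying flat; point at its centre
- old_buffer_mid (a point): A bystander, to be left where it is: a worn rubber buffer with a steel washer and stud, 36 mm across and 36 mm tall, standing; point half-way up

How it is judged:
On the way, in this order (a step that is already met when the one before it is completed fails the run):
1. the carriage has broken free of the place where it was stuck (distance of push_face from where it was at the start of the episode above 0.02 m), for 0.1 s.
2. the carriage is pressed home on the end stop (at least 2 N) (contact force between carriage and endcap above 2 N), for 0.2 s.
3. the clamp lever is swung home with the carriage still on the stop (value of joint clamp_lever above 1.35 rad and contact force between carriage and endcap above 0.5 N), for 0.2 s.
At the end, for the whole second after the job is handed in: The carriage is at rest and still bears on the hidden end stop (at least 0.5 N between them), the clamp lever is at 1.35 rad or more (about 13 degrees short of in line with the rail, or nearer) (all of step 3 and linear speed of carriage below 0.005 m/s); the robot touches nothing.
It fails at once if the carriage is rammed or forced against the end stop (more than 15 N) (contact force between carriage and endcap above 15 N).
It fails at once if a bystander is displaced by more than 30 mm (distance of any of socket_mid, screwdriver, tin_mid, spanner, fitting_mid, ring_mid, old_buffer_mid from where it was at the start of the episode above 0.03 m).
It also fails if it takes over 59 s, if anything falls off the work surface, if the arm or the gripper's body presses on something with over 40 N, if the wrist force passes 120 N, or if a joint passes its speed limit or range.

## Working session

There is one attempt and no reset: what is moved stays moved. The work goes in short steps, Python scripts to look and compute and a tool call to move; the robot and the scene stay as the last step left them, time stands still between calls to the robot, and variables do not carry over. Pictures are saved under pics/ and viewed, about 8 in all and at most 12, crops included, and the job is handed in when it is done.

Besides the shell and the picture viewer there is one more tool, called after "Emit:" in YAML: its name, and indented under it one key for each argument. send_rows: Moves the arm, as the interface text tells. Its arguments: {"type":"object","properties":{"series":{"type":"array","items":{"type":"object","properties":{"dp":{"type":"array","items":{"type":"number"}},"turn":{"type":"number"},"claw":{"type":"number"}}}},"grip_force":{"type":"number"}},"required":["series"]}

```bash
mkdir -p pics; ls
cat > h.py <<'E'
import numpy as np, cv2
from bench import r, imaging, recognise, silhouettes, pinpoint
def snap(n,f):
    im=imaging.snapshot(n); cv2.imwrite('pics/'+f,im[:,:,::-1]); return im
def ray(cam,at):
    m=imaging.camera_model(cam); f=210/np.tan(np.radians(m['fovy'])/2)
    V=np.array(m['view']); d=np.array([(at[1]-m['cx'])/f,(at[0]-m['cy'])/f,1])
    return -V[:3,:3].T@V[:3,3], V[:3,:3].T@d
def atz(cam,at,z):
    o,d=ray(cam,at); return o+d*(z-o[2])/d[2]
E
python3 - <<'E'
from h import *
np.set_printoptions(precision=4,suppress=True)
hs=dict(carriage=.082,push_face=.106,endcap=.042,cap_face=.042,axis=0,lever_pivot=.114,lever_tip=.114)
for c in('side','top'):
    snap(c,c+'1.png')
    m=imaging.camera_model(c); print(c,m['fovy'],ray(c,(210,280)))
    for q,z in hs.items():
        for d in pinpoint(q,c)[:2]: print(q,d['at'],round(d['confidence'],2),atz(c,d['at'],z))
for q,z in dict(socket_mid=.025,screwdriver=0,tin_mid=.027,spanner=0,fitting_mid=.015,ring_mid=.004,old_buffer_mid=.018).items():
    for d in pinpoint(q,'top')[:1]: print(q,d['at'],round(d['confidence'],2),atz('top',d['at'],z))
print(r.get_state())
a=cv2.imread('pics/side1.png');b=cv2.imread('pics/top1.png')
E
```

```text
pics
side 43.09246129907231 (array([ 0.5049, -0.9965,  0.726 ]), array([ 0.063 ,  0.8373, -0.5431]))
push_face [238.2, 265.0] 0.69 [ 0.5403 -0.1421  0.106 ]
endcap [169.8, 282.6] 0.73 [0.6043 0.2557 0.042 ]
cap_face [173.3, 281.7] 0.67 [0.6005 0.2365 0.042 ]
cap_face [233.9, 274.0] 0.39 [ 0.5645 -0.0386  0.042 ]
axis [231.8, 274.9] 0.71 [0.5708 0.0286 0.    ]
axis [266.6, 318.6] 0.68 [ 0.6575 -0.1056  0.    ]
lever_tip [211.0, 235.0] 0.57 [ 0.4808 -0.0527  0.114 ]
top 56.321428480020344 (array([ 0.4289, -0.0399,  0.8505]), array([ 0.1516, -0.0272, -0.9882]))
carriage [210.5, 302.2] 0.69 [ 0.5454 -0.1051  0.082 ]
carriage [144.1, 163.8] 0.53 [0.6839 0.173  0.082 ]
push_face [211.6, 320.5] 0.81 [ 0.5393 -0.1382  0.106 ]
push_face [205.3, 287.1] 0.58 [ 0.5521 -0.0742  0.106 ]
endcap [186.0, 131.2] 0.62 [0.6064 0.249  0.042 ]
cap_face [213.8, 384.0] 0.69 [ 0.5431 -0.2795  0.042 ]
cap_face [161.2, 261.1] 0.69 [ 0.6582 -0.0233  0.042 ]
axis [205.2, 233.9] 0.94 [0.5709 0.0377 0.    ]
lever_pivot [207.5, 286.5] 0.72 [ 0.5466 -0.0726  0.114 ]
lever_tip [238.8, 272.5] 0.89 [ 0.4873 -0.0455  0.
[... 254 characters left out ...]
 0.431  -0.0262  0.    ]
fitting_mid [165.7, 307.3] 0.65 [ 0.655  -0.1241  0.015 ]
ring_mid [159.8, 265.1] 0.48 [ 0.6721 -0.0314  0.004 ]
old_buffer_mid [238.5, 150.9] 0.74 [0.4979 0.2109 0.018 ]
{'time_s': 1.15, 'joints': array([ 1.1551,  0.321 , -0.0701,  1.4505,  0.0226,  1.3708, -0.0569]), 'qd': array([ 0.0005,  0.0012, -0.0012, -0.0009,  0.0008,  0.0007, -0.0007]), 'joint_efforts': array([  0.0001, -49.3401,  -0.3818, -31.4574,   0.0131,   0.0015,
        -0.    ]), 'position': array([ 0.2708, -0.5909,  0.2332]), 'tcp_rot': array([-1.3825,  0.887 , -0.8871]), 'force': array([ 0.1086,  0.1616, -0.3923]), 'wrist_torque': array([-0.0023, -0.009 , -0.0079]), 'grip_width': 1.001766731332171}
```

Run:
```python
from h import *
from scipy.spatial.transform import Rotation as R
np.set_printoptions(precision=4,suppress=True)
print(R.from_rotvec(r.get_state()['tcp_rot']).as_matrix())
d=np.array([.605,.252])-[.571,.034];print(d,np.degrees(np.arctan2(-d[0],d[1])))
d=np.array([.605,.252])-[.5400,-.140];print(d,np.hypot(*d),np.arctan2(d[0],d[1]))
```

```text
[[ 0.4167  0.      0.909 ]
 [-0.909  -0.0001  0.4167]
 [ 0.0001 -1.     -0.    ]]
[0.034 0.218] -8.864623388410802
[0.065 0.392] 0.39735248835259607 0.16432120553066856
```

View pics/side1.png

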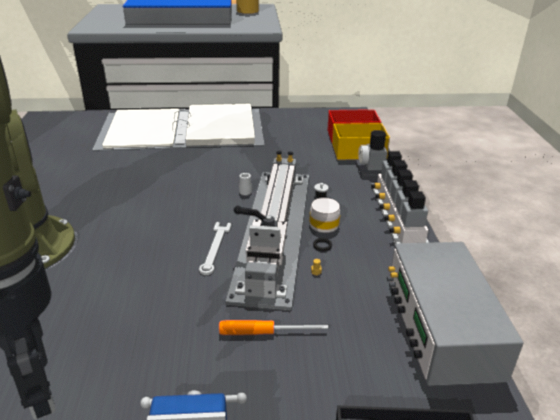

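View pics/top1.png

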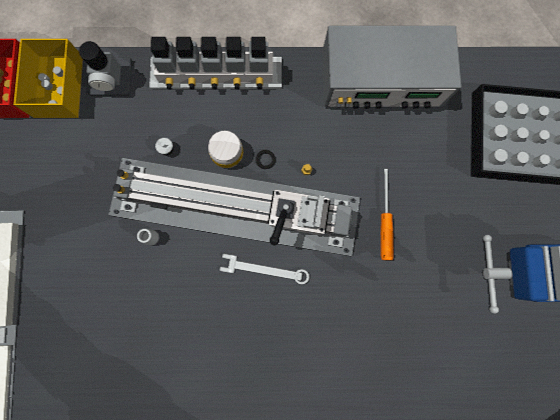

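The side view shows the rail running from (265,280) to the brass-fitted cap at (285,160), with the upright at (265,235) and the lever tip at (237,210). The top view shows the cap at the left (120,185), the upright at (315,213), and the lever from (287,207) to (275,240). The network positions agree, giving a rail direction of about (0.164, 0.986). I'll turn the jaws square to the rail, shut them, and move in behind the bracket.

Emit:
send_rows:
  series:
    - {"dp": [2.2,3.2,1.0],"turn": 0.12,"claw": -1}
    - {"dp": [2.2,3.2,1.0],"turn": 0.12,"claw": -1}
    - {"dp": [2.2,3.2,1.0],"turn": 0.12,"claw": -1}
    - {"dp": [2.2,3.2,1.0],"turn": 0.12,"claw": -1}
    - {"dp": [2.2,3.2,0],"turn": 0.12,"claw": -1}
  grip_force: 60

```text
time_s: 1.57
position: [0.3726, -0.4339, 0.272]
tcp_rot: [-1.537, 0.426, -0.419]
force: [0.5, -0.4, -0.2]
grip_width: 0.298
```

Emit:
send_rows:
  series:
    - {"dp": [2.2,3.2,0],"turn": 0.12,"claw": -1}
    - {"dp": [2.2,3.2,0],"turn": 0.12,"claw": -1}
    - {"dp": [2.2,3.2,0],"turn": 0.12,"claw": -1}
    - {"dp": [2.2,3.2,0],"turn": 0,"claw": -1}
    - {"dp": [2.2,3.2,0],"turn": 0,"claw": -1}

```text
time_s: 1.98
position: [0.4866, -0.266, 0.2749]
tcp_rot: [-1.58, 0.122, -0.125]
force: [0.8, -0.6, 0.4]
grip_width: -0.004
```

```bash
cat > st.py <<'E'
from h import *
from scipy.spatial.transform import Rotation as R
s=r.get_state();M=R.from_rotvec(s['tcp_rot']).as_matrix()
u=np.array([.1636,.9865]);v=np.array([.9865,-.1636]);P=np.array([.540,-.140])
p=s['position'];d=p[:2]-P
print(s['time_s'],'pos',p.round(4),'yawerr',round(np.arctan2(M[1,0],M[0,0])+.1643,3),'along',(d@u).round(4),'lat',(d@v).round(4),'F',s['force'].round(2),'Fu',(s['force'][:2]@u).round(2),s['grip_width'])
E
python3 st.py
```

```text
1.9833 pos [ 0.4866 -0.266   0.2749] yawerr 0.007 along -0.133 lat -0.032 F [ 0.76 -0.6   0.42] Fu -0.47 -0.003958447008794003
```

Emit:
send_rows:
  series:
    - {"dp": [1.5,2.6,-2],"turn": 0,"claw": -1}
    - {"dp": [1.5,2.6,-2],"turn": 0,"claw": -1}
    - {"dp": [1.2,2.0,-3],"turn": 0,"claw": -1}
    - {"dp": [0,0,-3],"turn": 0,"claw": -1}
    - {"dp": [0,0,-2],"turn": 0,"claw": -1}

```text
time_s: 2.4
position: [0.5405, -0.178, 0.1599]
tcp_rot: [-1.582, 0.092, -0.126]
force: [-1.0, -1.1, -0.4]
grip_width: 0.001
```

```bash
python3 st.py
```

```text
2.4 pos [ 0.5405 -0.178   0.1599] yawerr 0.026 along -0.0375 lat 0.0067 F [-1.01 -1.08 -0.4 ] Fu -1.23 0.0009985853071102233
```

Emit:
send_rows:
  series:
    - {"dp": [-0.4,-0.4,-1.5],"turn": 0,"claw": -1}
    - {"dp": [-0.3,0,-1.5],"turn": 0,"claw": -1}
    - {"dp": [0,0,-0.6],"turn": -0.02,"claw": -1}
    - {"dp": [0,0,0],"turn": 0,"claw": -1}

```text
time_s: 2.73
position: [0.531, -0.178, 0.1172]
tcp_rot: [-1.578, 0.111, -0.133]
force: [-0.1, -0.9, 0.1]
grip_width: 0.001
```

```bash
python3 - <<'E'
from h import *
np.set_printoptions(precision=4,suppress=True)
a=snap('side','s2.png'); 
for c in('side','top'):
    if c=='top': b=snap('top','t2.png')
    for q,z in dict(push_face=.106,lever_pivot=.114,lever_tip=.114,endcap=.042).items():
        for d in pinpoint(q,c)[:1]: print(c,q,d['at'],round(d['confidence'],2),atz(c,d['at'],z))
A=cv2.resize(a[150:310,180:360],(450,400),interpolation=2);B=cv2.resize(b[150:270,240:370],(433,400),interpolation=2)[:,:350]
cv2.imwrite('pics/c2.png',np.hstack([A,B])[:,:,::-1])
E
python3 st.py
```

```text
side push_face [236.4, 263.4] 0.86 [ 0.5374 -0.1358  0.106 ]
side lever_pivot [213.8, 264.6] 0.56 [ 0.5427 -0.0663  0.114 ]
side endcap [170.8, 284.7] 0.55 [0.6095 0.2499 0.042 ]
top push_face [212.6, 318.1] 0.61 [ 0.5374 -0.1336  0.106 ]
top lever_pivot [204.8, 286.5] 0.87 [ 0.5518 -0.0727  0.114 ]
top lever_tip [239.4, 272.5] 0.78 [ 0.4862 -0.0454  0.114 ]
top endcap [185.1, 129.6] 0.77 [0.6083 0.2525 0.042 ]
3.2333 pos [ 0.5322 -0.1784  0.1191] yawerr 0.01 along -0.0392 lat -0.0014 F [-0.34 -0.6   0.63] Fu -0.65 -0.00441830032620808
```

View pics/c2.png

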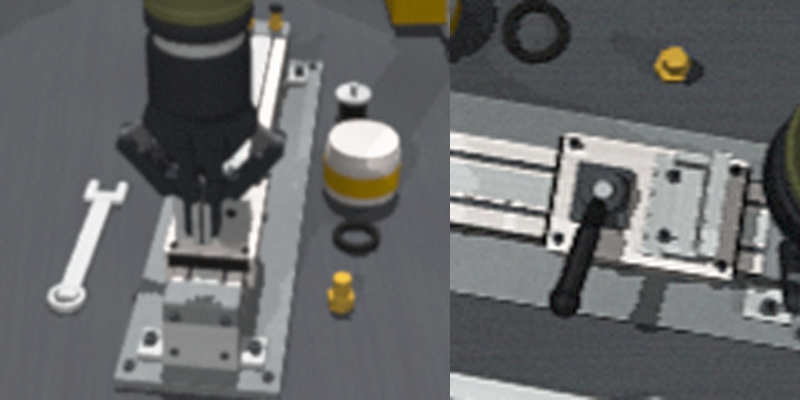

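The fingers are shut behind the upright and roughly centred on it, with about 28 mm to go. Next I'll approach and push.

Emit:
send_rows:
  series:
    - {"dp": [0.1,0.6,0],"turn": 0,"claw": -1}
    - {"dp": [0.1,0.6,0],"turn": 0,"claw": -1}
    - {"dp": [0.1,0.5,0],"turn": 0,"claw": -1}
    - {"dp": [0.05,0.3,0],"turn": 0,"claw": -1}
    - {"dp": [0.05,0.2,0],"turn": 0,"claw": -1}

```text
time_s: 3.65
position: [0.5367, -0.1542, 0.1196]
tcp_rot: [-1.579, 0.107, -0.136]
force: [-1.1, -0.2, 0.0]
grip_width: 0.002
```

Emit:
send_rows:
  series:
    - {"dp": [0.05,0.2,0],"turn": 0,"claw": -1}
    - {"dp": [0.05,0.2,0],"turn": 0,"claw": -1}
    - {"dp": [0.05,0.2,0],"turn": 0,"claw": -1}
    - {"dp": [0.03,0.2,0],"turn": 0,"claw": -1}
    - {"dp": [0.03,0.2,0],"turn": 0,"claw": -1}

```text
time_s: 4.07
position: [0.5381, -0.1479, 0.1198]
tcp_rot: [-1.586, 0.109, -0.137]
force: [0.5, -5.2, -0.4]
grip_width: 0.003
```

```bash
python3 st.py
```

```text
4.0667 pos [ 0.5381 -0.1479  0.1198] yawerr 0.008 along -0.0081 lat -0.0006 F [ 0.47 -5.23 -0.37] Fu -5.08 0.0028943523485228193
```

Emit:
send_rows:
  series:
    - {"dp": [0.08,0.5,0],"turn": 0,"claw": -1}
    - {"dp": [0.08,0.5,0],"turn": 0,"claw": -1}
    - {"dp": [0.08,0.5,0],"turn": 0,"claw": -1}

```text
time_s: 4.32
position: [0.5382, -0.1465, 0.1202]
tcp_rot: [-1.603, 0.118, -0.144]
force: [-1.7, -10.5, -1.3]
grip_width: -0.001
```

Emit:
send_rows:
  series:
    - {"dp": [0.1,0.7,0],"turn": 0,"claw": -1}
    - {"dp": [0.1,0.7,0],"turn": 0,"claw": -1}
    - {"dp": [0.1,0.7,0],"turn": 0,"claw": -1}

```text
time_s: 4.57
position: [0.5393, -0.1385, 0.1201]
tcp_rot: [-1.616, 0.128, -0.154]
force: [0.8, -0.3, 0.0]
grip_width: -0.003
```

Emit:
send_rows:
  series:
    - {"dp": [0.1,0.6,0],"turn": 0,"claw": -1}
    - {"dp": [0.1,0.6,0],"turn": 0,"claw": -1}
    - {"dp": [0.1,0.6,0],"turn": 0,"claw": -1}
    - {"dp": [0.1,0.6,0],"turn": 0,"claw": -1}
    - {"dp": [0.1,0.6,0],"turn": 0,"claw": -1}

```text
time_s: 4.98
position: [0.5445, -0.1076, 0.12]
tcp_rot: [-1.617, 0.13, -0.156]
force: [0.8, -3.3, -0.4]
grip_width: -0.003
```

Emit:
send_rows:
  series:
    - {"dp": [0.1,0.6,0],"turn": 0,"claw": -1}
    - {"dp": [0.1,0.6,0],"turn": 0,"claw": -1}
    - {"dp": [0.1,0.6,0],"turn": 0,"claw": -1}
    - {"dp": [0.1,0.6,0],"turn": 0,"claw": -1}
    - {"dp": [0.1,0.6,0],"turn": 0,"claw": -1}

```text
time_s: 5.4
position: [0.5505, -0.0736, 0.1199]
tcp_rot: [-1.617, 0.128, -0.155]
force: [1.9, -3.6, -1.4]
grip_width: 0.0
```

```bash
python3 st.py
```

```text
5.4 pos [ 0.5505 -0.0736  0.1199] yawerr -0.014 along 0.0672 lat -0.0006 F [ 1.91 -3.62 -1.4 ] Fu -3.25 3.972221698318443e-05
```

Emit:
send_rows:
  series:
    - {"dp": [0.08,0.5,0],"turn": 0,"claw": -1}
    - {"dp": [0.08,0.5,0],"turn": 0,"claw": -1}
    - {"dp": [0.08,0.5,0],"turn": 0,"claw": -1}
    - {"dp": [0.05,0.4,0],"turn": 0,"claw": -1}
    - {"dp": [0.05,0.3,0],"turn": 0,"claw": -1}

```text
time_s: 5.82
position: [0.5548, -0.048, 0.1198]
tcp_rot: [-1.616, 0.126, -0.155]
force: [1.4, -3.4, -0.7]
grip_width: -0.003
```

Emit:
send_rows:
  series:
    - {"dp": [0.05,0.3,0],"turn": 0,"claw": -1}
    - {"dp": [0.05,0.3,0],"turn": 0,"claw": -1}
    - {"dp": [0.05,0.3,0],"turn": 0,"claw": -1}
    - {"dp": [0.05,0.3,0],"turn": 0,"claw": -1}
    - {"dp": [0.05,0.3,0],"turn": 0,"claw": -1}

```text
time_s: 6.23
position: [0.5575, -0.0322, 0.1197]
tcp_rot: [-1.617, 0.127, -0.156]
force: [2.1, -3.4, -1.3]
grip_width: 0.001
```

Emit:
send_rows:
  series:
    - {"dp": [0.05,0.3,0],"turn": 0,"claw": -1}
    - {"dp": [0.05,0.3,0],"turn": 0,"claw": -1}
    - {"dp": [0.05,0.3,0],"turn": 0,"claw": -1}
    - {"dp": [0.05,0.3,0],"turn": 0,"claw": -1}
    - {"dp": [0.05,0.3,0],"turn": 0,"claw": -1}

```text
time_s: 6.65
position: [0.5601, -0.0161, 0.1196]
tcp_rot: [-1.617, 0.128, -0.156]
force: [1.5, -2.9, -2.0]
grip_width: 0.0
```

Emit:
send_rows:
  series:
    - {"dp": [0.05,0.3,0],"turn": 0,"claw": -1}
    - {"dp": [0.05,0.3,0],"turn": 0,"claw": -1}
    - {"dp": [0.05,0.3,0],"turn": 0,"claw": -1}
    - {"dp": [0.05,0.3,0],"turn": 0,"claw": -1}
    - {"dp": [0.05,0.3,0],"turn": 0,"claw": -1}

```text
time_s: 7.07
position: [0.5628, 0.0006, 0.1196]
tcp_rot: [-1.617, 0.128, -0.156]
force: [1.2, -4.0, -1.2]
grip_width: 0.004
```

Emit:
send_rows:
  series:
    - {"dp": [0.05,0.3,0],"turn": 0,"claw": -1}
    - {"dp": [0.05,0.3,0],"turn": 0,"claw": -1}
    - {"dp": [0.05,0.3,0],"turn": 0,"claw": -1}
    - {"dp": [0.05,0.3,0],"turn": 0,"claw": -1}
    - {"dp": [0.05,0.3,0],"turn": 0,"claw": -1}

```text
time_s: 7.48
position: [0.5654, 0.0171, 0.1196]
tcp_rot: [-1.617, 0.128, -0.155]
force: [1.3, -3.9, -2.3]
grip_width: -0.001
```

Emit:
send_rows:
  series:
    - {"dp": [0.05,0.3,0],"turn": 0,"claw": -1}
    - {"dp": [0.05,0.3,0],"turn": 0,"claw": -1}
    - {"dp": [0.05,0.3,0],"turn": 0,"claw": -1}
    - {"dp": [0.05,0.3,0],"turn": 0,"claw": -1}
    - {"dp": [0.05,0.3,0],"turn": 0,"claw": -1}

```text
time_s: 7.9
position: [0.568, 0.0336, 0.1195]
tcp_rot: [-1.618, 0.129, -0.155]
force: [1.4, -3.0, -1.4]
grip_width: 0.001
```

Emit:
send_rows:
  series:
    - {"dp": [0.05,0.3,0],"turn": 0,"claw": -1}
    - {"dp": [0.05,0.3,0],"turn": 0,"claw": -1}
    - {"dp": [0.05,0.3,0],"turn": 0,"claw": -1}
    - {"dp": [0.05,0.3,0],"turn": 0,"claw": -1}
    - {"dp": [0.05,0.3,0],"turn": 0,"claw": -1}

```text
time_s: 8.32
position: [0.5697, 0.0435, 0.1195]
tcp_rot: [-1.628, 0.134, -0.156]
force: [-0.9, -9.0, 1.8]
grip_width: -0.003
```

Force has gone from 3–4 N to 9 N and the motion has stalled, so the carriage is on the stop with about 6 N. I'll hold it there briefly.

Emit:
send_rows:
  series:
    - {"dp": [0.03,0.25,0],"turn": 0,"claw": -1}
    - {"dp": [0.03,0.25,0],"turn": 0,"claw": -1}
    - {"dp": [0.03,0.25,0],"turn": 0,"claw": -1}

```text
time_s: 8.57
position: [0.5695, 0.0434, 0.1196]
tcp_rot: [-1.639, 0.141, -0.157]
force: [-0.4, -7.5, -1.2]
grip_width: 0.0
```

```bash
python3 - <<'E'
from h import *
np.set_printoptions(precision=4,suppress=True)
for c in('side','top'):
    b=snap(c,c+'3.png')
    for q,z in dict(push_face=.106,lever_pivot=.114,lever_tip=.114,cap_face=.042).items():
        for d in pinpoint(q,c)[:2]: print(c,q,d['at'],round(d['confidence'],2),atz(c,d['at'],z))
E
python3 st.py
```

```text
side push_face [187.5, 275.2] 0.59 [0.5721 0.0547 0.106 ]
side lever_tip [167.3, 253.7] 0.46 [0.5249 0.1393 0.114 ]
side cap_face [174.0, 283.6] 0.47 [0.6053 0.2325 0.042 ]
9.0667 pos [0.5696 0.0434 0.1196] yawerr -0.023 along 0.1858 lat -0.0008 F [ 0.03 -7.94  0.02] Fu -7.83 0.002423321356103183
```

The carriage origin is about 143 mm short of the cap face, which is inside the 105–170 mm window. Next I back off, rise, and go over to the spot behind the lever.

Emit:
send_rows:
  series:
    - {"dp": [-0.1,-0.6,0],"turn": 0,"claw": -1}
    - {"dp": [-0.1,-0.6,0.5],"turn": 0.02,"claw": -1}
    - {"dp": [0,0,2.5],"turn": 0,"claw": -1}
    - {"dp": [0,0,3.0],"turn": 0,"claw": -1}
    - {"dp": [0,0,0.5],"turn": 0,"claw": -1}

```text
time_s: 9.48
position: [0.563, 0.0377, 0.184]
tcp_rot: [-1.631, 0.128, -0.129]
force: [0.9, 1.0, 1.1]
grip_width: 0.001
```

Emit:
send_rows:
  series:
    - {"dp": [-1.3,1.8,0],"turn": 0,"claw": -1}
    - {"dp": [-1.3,2.2,0],"turn": 0,"claw": -1}
    - {"dp": [-1.0,1.8,0],"turn": 0,"claw": -1}
    - {"dp": [-0.3,0.8,0],"turn": 0,"claw": -1}
    - {"dp": [0,0,0],"turn": 0,"claw": -1}

```text
time_s: 9.9
position: [0.5225, 0.1122, 0.1873]
tcp_rot: [-1.622, 0.124, -0.13]
force: [0.7, -0.2, -0.2]
grip_width: -0.001
```

```bash
python3 - <<'E'
from h import *
np.set_printoptions(precision=4,suppress=True)
ims=[]
for c in('side','top'):
    ims.append(snap(c,c+'4.png'))
    for q,z in dict(push_face=.106,lever_pivot=.114,lever_tip=.114,cap_face=.042).items():
        for d in pinpoint(q,c)[:1]: print(c,q,d['at'],round(d['confidence'],2),atz(c,d['at'],z))
a,b=ims
cv2.imwrite('pics/c4.png',np.hstack([cv2.resize(a[120:240,200:320],(400,400),interpolation=2),cv2.resize(b[140:260,160:280],(400,400),interpolation=2)])[:,:,::-1])
E
python3 st.py
```

```text
side push_face [188.2, 276.5] 0.95 [0.5748 0.0514 0.106 ]
side lever_pivot [170.5, 275.4] 0.72 [0.5764 0.1211 0.114 ]
side lever_tip [169.7, 250.1] 0.52 [0.516  0.1276 0.114 ]
side cap_face [174.0, 282.8] 0.68 [0.6032 0.2326 0.042 ]
top lever_pivot [190.1, 184.1] 0.44 [0.5818 0.1224 0.114 ]
top cap_face [213.7, 383.6] 0.59 [ 0.5433 -0.2786  0.042 ]
10.4 pos [0.5238 0.1083 0.1869] yawerr -0.002 along 0.2423 lat -0.0566 F [ 0.47 -0.62  0.4 ] Fu -0.53 0.0020208252114440484
```

View pics/c4.png

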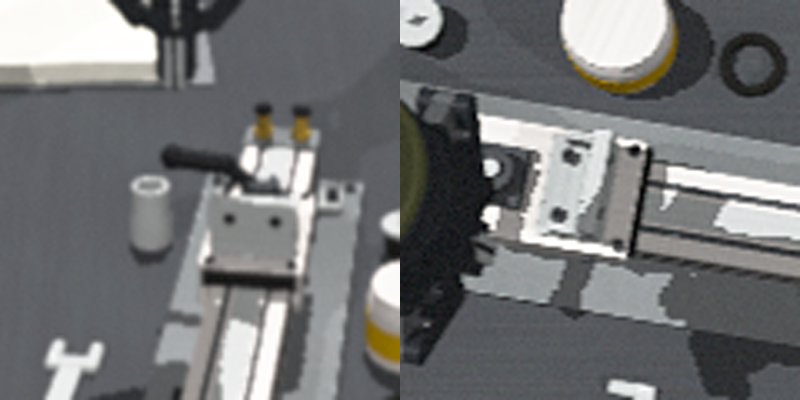

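The side crop shows the upright at (255,225), the hub at (265,185) and the lever's ball at (172,155). The fingers are hanging above and behind the lever. I'll descend behind the arm.

Emit:
send_rows:
  series:
    - {"dp": [-0.1,-0.5,-1.0],"turn": 0,"claw": -1}
    - {"dp": [0,0,-2.0],"turn": 0,"claw": -1}
    - {"dp": [0,0,-2.0],"turn": 0,"claw": -1}
    - {"dp": [0,0,-0.7],"turn": 0,"claw": -1}
    - {"dp": [0,0,0],"turn": 0,"claw": -1}

```text
time_s: 10.82
position: [0.5233, 0.1006, 0.1267]
tcp_rot: [-1.624, 0.129, -0.138]
force: [0.2, 0.1, 0.1]
grip_width: 0.004
```

```bash
cat > ab.py <<'E'
from h import *
s=r.get_state();p=s['position'];d=(p[:2]-[.581,.122])*1000
print(s['time_s'],p.round(4),'a',(d@[-.985,.17]).round(1),'b',(d@[.17,.985]).round(1),'F a,b',(s['force'][:2]@[-.985,.17]).round(1),(s['force'][:2]@[.17,.985]).round(1),s['force'][2].round(1))
E
python3 ab.py
python3 - <<'E'
import numpy as np
for t in np.arange(.1,1.65,.15):
    R=50;q=7.5+14.5*np.sin(t)+11*np.cos(t)
    print(t.round(2),(R*np.cos(t)+q*np.sin(t)).round(1),(R*np.sin(t)-q*np.cos(t)).round(1))
E
```

```text
10.8167 [0.5233 0.1006 0.1267] a 53.2 b -30.9 F a,b -0.2 0.1 0.1
0.1 51.7 -14.8
0.25 53.8 -8.7
0.4 55.1 -2.0
0.55 55.4 5.3
0.7 54.5 12.9
0.85 52.3 20.6
1.0 48.6 28.2
1.15 43.5 35.3
1.3 36.9 41.6
1.45 29.1 46.8
1.6 20.2 50.6
```

Emit:
send_rows:
  series:
    - {"dp": [0.08,0.5,0],"turn": 0,"claw": -1}
    - {"dp": [0.08,0.5,0],"turn": 0,"claw": -1}
    - {"dp": [0.08,0.5,0],"turn": 0,"claw": -1}
    - {"dp": [0.05,0.4,0],"turn": 0,"claw": -1}
    - {"dp": [0.05,0.4,0],"turn": 0,"claw": -1}

```text
time_s: 11.23
position: [0.5281, 0.1248, 0.1286]
tcp_rot: [-1.623, 0.129, -0.141]
force: [-0.1, 1.7, -0.1]
grip_width: 0.001
```

Emit:
send_rows:
  series:
    - {"dp": [0.05,0.4,0],"turn": 0,"claw": -1}
    - {"dp": [0.05,0.4,0],"turn": 0,"claw": -1}
    - {"dp": [0.06,0.4,0],"turn": 0,"claw": -1}
    - {"dp": [0.06,0.4,0],"turn": 0,"claw": -1}
    - {"dp": [0.07,0.4,0],"turn": 0,"claw": -1}

```text
time_s: 11.65
position: [0.5322, 0.1486, 0.1303]
tcp_rot: [-1.622, 0.125, -0.142]
force: [-0.0, -0.2, 0.1]
grip_width: -0.001
```

```bash
python3 ab.py
```

```text
11.65 [0.5322 0.1486 0.1303] a 52.6 b 17.9 F a,b 0.0 -0.2 0.1
```

```bash
python3 - <<'E'
from h import *
np.set_printoptions(precision=4,suppress=True)
a=snap('side','side5.png')
for q,z in dict(push_face=.106,lever_pivot=.114,lever_tip=.114).items():
    for d in pinpoint(q,'side')[:1]: print(q,d['at'],round(d['confidence'],2),atz('side',d['at'],z))
cv2.imwrite('pics/c5.png',cv2.resize(a[100:220,190:340],(750,600),interpolation=2)[:,:,::-1])
E
python3 ab.py
```

```text
push_face [187.2, 275.5] 0.58 [0.5728 0.056  0.106 ]
lever_pivot [170.4, 275.6] 0.61 [0.5769 0.1216 0.114 ]
lever_tip [168.2, 253.0] 0.66 [0.5231 0.1348 0.114 ]
11.85 [0.5321 0.1481 0.1302] a 52.6 b 17.4 F a,b -1.0 -0.3 0.7
```

View pics/c5.png

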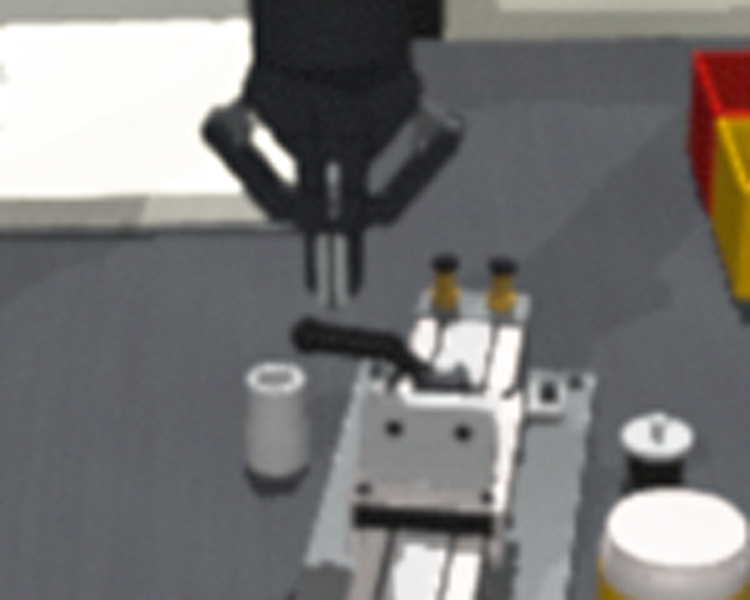

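Run:
```python
from h import *
from scipy.spatial.transform import Rotation as R
np.set_printoptions(precision=4,suppress=True)
s=r.get_state();M=R.from_rotvec(s['tcp_rot']).as_matrix();print(M[:,1],r.finger_overhang)
m=imaging.camera_model('side');f=210/np.tan(np.radians(m['fovy'])/2);V=np.array(m['view'])
def pr(p):
    q=V[:3,:3]@p+V[:3,3];u,v=f*q[0]/q[2]+m['cx'],f*q[1]/q[2]+m['cy'];return (u-190)*5,(v-100)*5
for k in(0,.006,.025): print('crop px',k,pr(s['position']+k*M[:,1]))
print('pivot',pr(np.array([.581,.122,.114])))
for t in(0,.15,.3): 
    l=np.cos(t)*np.array([-.985,.17,0])+np.sin(t)*np.array([.17,.985,0]);print(t,pr(np.array([.581,.122,.114])+.068*l))
print(atz('side',(100+337/5,190+307/5),.114))
```

```text
[ 0.0056 -0.0564 -0.9984] 0.025
crop px 0 (np.float64(332.5366307528674), np.float64(298.064210889294))
crop px 0.006 (np.float64(332.74742564885116), np.float64(309.4050846047904))
crop px 0.025 (np.float64(333.40863801252596), np.float64(344.97864951762296))
pivot (np.float64(436.5782000939035), np.float64(351.41683034953587))
0 (np.float64(296.2060441841105), np.float64(342.624148038104))
0.15 (np.float64(300.9762343240186), np.float64(332.79346753208927))
0.3 (np.float64(308.67833712113554), np.float64(323.49966969290267))
[0.5193 0.139  0.114 ]
```

The tips ended in front of the lever without touching it. In the picture they finish at crop (335,305), about 20 mm higher than the stated overhang predicts, so they passed over the arm. I'll go back and come in about 20 mm lower.

Emit:
send_rows:
  series:
    - {"dp": [0,0,1.5],"turn": 0,"claw": -1}
    - {"dp": [-0.2,-1.5,0.3],"turn": 0,"claw": -1}
    - {"dp": [-0.2,-1.5,0],"turn": 0,"claw": -1}
    - {"dp": [-0.2,-1.5,0],"turn": 0,"claw": -1}
    - {"dp": [-0.1,0,0],"turn": 0,"claw": -1}

```text
time_s: 12.27
position: [0.5243, 0.1007, 0.1482]
tcp_rot: [-1.623, 0.126, -0.14]
force: [-0.3, -0.8, 0.0]
grip_width: 0.001
```

Emit:
send_rows:
  series:
    - {"dp": [0,0,-1.0],"turn": 0,"claw": -1}
    - {"dp": [0,0,-1.2],"turn": 0,"claw": -1}
    - {"dp": [0,0,-1.0],"turn": 0,"claw": -1}
    - {"dp": [0,0,-0.5],"turn": 0,"claw": -1}
    - {"dp": [0,0,0],"turn": 0,"claw": -1}

```text
time_s: 12.68
position: [0.5234, 0.1024, 0.1066]
tcp_rot: [-1.622, 0.127, -0.139]
force: [-0.9, 0.8, -0.5]
grip_width: 0.0
```

```bash
python3 ab.py
```

```text
12.6833 [0.5234 0.1024 0.1066] a 53.4 b -29.1 F a,b 1.0 0.6 -0.5
```

Emit:
send_rows:
  series:
    - {"dp": [0.08,0.5,0.3],"turn": 0,"claw": -1}
    - {"dp": [0.08,0.5,0],"turn": 0,"claw": -1}
    - {"dp": [0.08,0.4,0],"turn": 0,"claw": -1}
    - {"dp": [0.05,0.4,0],"turn": 0,"claw": -1}
    - {"dp": [0.05,0.4,0],"turn": 0,"claw": -1}

```text
time_s: 13.1
position: [0.5265, 0.1261, 0.1087]
tcp_rot: [-1.624, 0.128, -0.136]
force: [0.4, -2.6, -1.3]
grip_width: 0.002
```

```bash
python3 ab.py
```

```text
13.1 [0.5265 0.1261 0.1087] a 54.3 b -5.2 F a,b -0.8 -2.5 -1.3
```

Emit:
send_rows:
  series:
    - {"dp": [0.06,0.5,0],"turn": 0,"claw": -1}
    - {"dp": [0.06,0.5,0],"turn": 0,"claw": -1}
    - {"dp": [0.1,0.5,0],"turn": 0,"claw": -1}
    - {"dp": [0.13,0.5,0],"turn": 0,"claw": -1}
    - {"dp": [0.2,0.5,0],"turn": 0,"claw": -1}

```text
time_s: 13.52
position: [0.533, 0.1508, 0.1094]
tcp_rot: [-1.628, 0.129, -0.139]
force: [0.2, -3.1, 0.9]
grip_width: 0.003
```

```bash
python3 ab.py
```

```text
13.5167 [0.533  0.1508 0.1094] a 52.2 b 20.2 F a,b -0.7 -3.0 0.9
```

Emit:
send_rows:
  series:
    - {"dp": [0.25,0.36,0],"turn": 0,"claw": -1}
    - {"dp": [0.25,0.36,0],"turn": 0,"claw": -1}
    - {"dp": [0.31,0.32,0],"turn": 0,"claw": -1}
    - {"dp": [0.31,0.3,0],"turn": 0,"claw": -1}
    - {"dp": [0.37,0.26,0],"turn": 0,"claw": -1}

```text
time_s: 13.93
position: [0.5483, 0.1697, 0.1096]
tcp_rot: [-1.629, 0.13, -0.137]
force: [-2.2, -3.2, 1.2]
grip_width: -0.0
```

```bash
python3 ab.py
```

```text
13.9333 [0.5483 0.1697 0.1096] a 40.3 b 41.4 F a,b 1.6 -3.6 1.2
```

Emit:
send_rows:
  series:
    - {"dp": [0.4,0.14,0],"turn": 0,"claw": -1}
    - {"dp": [0.4,0.11,0],"turn": 0,"claw": -1}
    - {"dp": [0.4,0.09,0],"turn": 0,"claw": -1}
    - {"dp": [0.4,0.04,0],"turn": 0,"claw": -1}
    - {"dp": [0.4,0.02,0],"turn": 0,"claw": -1}

```text
time_s: 14.35
position: [0.5694, 0.1762, 0.1094]
tcp_rot: [-1.627, 0.13, -0.134]
force: [-2.0, -2.1, 1.1]
grip_width: 0.002
```

```bash
python3 ab.py
```

```text
14.35 [0.5694 0.1762 0.1094] a 20.7 b 51.4 F a,b 1.6 -2.4 1.1
```

Now I press gently across until it stalls at the lever's limit.

Emit:
send_rows:
  series:
    - {"dp": [0.3,-0.05,0],"turn": 0,"claw": -1}
    - {"dp": [0.3,-0.05,0],"turn": 0,"claw": -1}
    - {"dp": [0.3,-0.05,0],"turn": 0,"claw": -1}

```text
time_s: 14.6
position: [0.5783, 0.1761, 0.1092]
tcp_rot: [-1.625, 0.132, -0.131]
force: [-7.1, 0.7, 2.0]
grip_width: 0.004
```

```bash
python3 ab.py
```

```text
14.6 [0.5783 0.1761 0.1092] a 11.9 b 52.9 F a,b 7.1 -0.5 2.0
```

Emit:
send_rows:
  series:
    - {"dp": [0.4,-0.07,0],"turn": 0,"claw": -1}
    - {"dp": [0.4,-0.07,0],"turn": 0,"claw": -1}
    - {"dp": [0.4,-0.07,0],"turn": 0,"claw": -1}

```text
time_s: 14.85
position: [0.5812, 0.1764, 0.1075]
tcp_rot: [-1.628, 0.146, -0.113]
force: [-11.7, -0.3, 6.9]
grip_width: 0.002
```

```bash
python3 ab.py
```

```text
14.85 [0.5812 0.1764 0.1075] a 9.1 b 53.6 F a,b 11.5 -2.3 6.9
```

It has stalled at 11 N, so the lever is at its limit. I'll withdraw sideways, go up, and check.

Emit:
send_rows:
  series:
    - {"dp": [-0.8,0.13,0.1],"turn": 0,"claw": -1}
    - {"dp": [-1.0,0.17,0.1],"turn": 0,"claw": -1}
    - {"dp": [-1.0,0.17,1.0],"turn": 0,"claw": -1}
    - {"dp": [0,0,3.0],"turn": 0,"claw": -1}
    - {"dp": [0,0,4.0],"turn": 0,"claw": -1}

```text
time_s: 15.27
position: [0.5471, 0.1814, 0.1826]
tcp_rot: [-1.628, 0.154, -0.101]
force: [1.2, -0.3, 0.2]
grip_width: -0.001
```

Emit:
send_rows:
  series:
    - {"dp": [-2.5,-3,2.0],"turn": 0,"claw": -1}
    - {"dp": [-2,-3,1],"turn": 0,"claw": -1}
    - {"dp": [0,-4,1],"turn": 0,"claw": -1}
    - {"dp": [0,-4,0],"turn": 0,"claw": -1}
    - {"dp": [0,0,0],"turn": 0,"claw": -1}

```text
time_s: 15.68
position: [0.5072, 0.0464, 0.2333]
tcp_rot: [-1.622, 0.123, -0.113]
force: [0.3, -0.5, -0.3]
grip_width: 0.001
```

```bash
python3 - <<'E'
from h import *
np.set_printoptions(precision=4,suppress=True)
ims=[]
for c in('side','top'):
    ims.append(snap(c,c+'6.png'))
    for q,z in dict(push_face=.106,lever_pivot=.114,lever_tip=.114).items():
        for d in pinpoint(q,c)[:1]: print(c,q,d['at'],round(d['confidence'],2),atz(c,d['at'],z))
a,b=ims
cv2.imwrite('pics/c6.png',np.hstack([cv2.resize(a[120:240,200:320],(400,400),interpolation=2),cv2.resize(b[120:270,110:260],(400,400),interpolation=2)])[:,:,::-1])
E
python3 ab.py
```

```text
side push_face [185.3, 275.3] 0.67 [0.5729 0.0647 0.106 ]
side lever_pivot [170.9, 274.6] 0.73 [0.5743 0.1192 0.114 ]
side lever_tip [161.8, 281.8] 0.76 [0.5947 0.165  0.114 ]
top push_face [195.5, 222.1] 0.8 [0.5723 0.0509 0.106 ]
top lever_pivot [204.3, 237.6] 0.27 [0.5535 0.0203 0.114 ]
16.0833 [0.5064 0.0569 0.2321] a 62.4 b -76.8 F a,b 0.2 0.6 -0.1
```

View pics/c6.png

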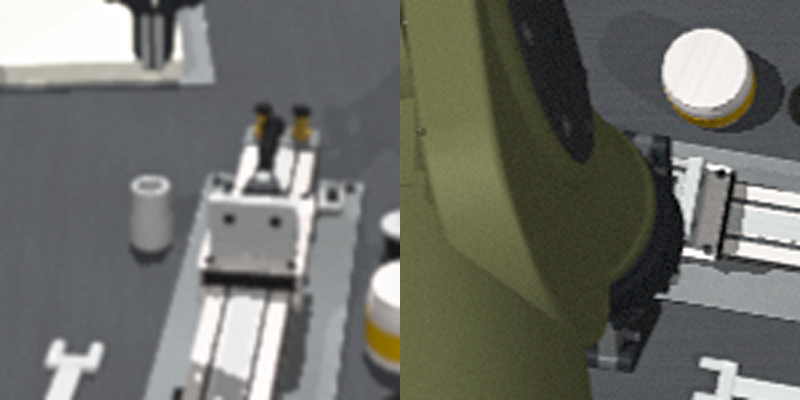

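The side crop shows the lever pointing up the rail, from the hub (263,185) to the ball (270,125). The arm hides it in the top view, so I'll move clear and measure the angle.

Emit:
send_rows:
  series:
    - {"dp": [0,-4,0.5],"turn": 0,"claw": -1}
    - {"dp": [0,-4,0.5],"turn": 0,"claw": -1}
    - {"dp": [0,-4,0],"turn": 0,"claw": -1}
    - {"dp": [0,-4,0],"turn": 0,"claw": -1}
    - {"dp": [0,-4,0],"turn": 0,"claw": -1}

```text
time_s: 16.5
position: [0.5072, -0.1316, 0.2418]
tcp_rot: [-1.611, 0.088, -0.074]
force: [0.4, 0.3, 0.3]
grip_width: -0.003
```

Emit:
send_rows:
  series:
    - {"dp": [0,-4,0],"turn": 0,"claw": -1}
    - {"dp": [0,-4,0],"turn": 0,"claw": -1}
    - {"dp": [0,-3,0],"turn": 0,"claw": -1}
    - {"dp": [0,0,0],"turn": 0,"claw": -1}
    - {"dp": [0,0,0],"turn": 0,"claw": -1}

```text
time_s: 16.92
position: [0.5058, -0.2548, 0.2391]
tcp_rot: [-1.613, 0.096, -0.078]
force: [0.5, 0.4, 0.5]
grip_width: 0.0
```

```bash
python3 - <<'E'
from h import *
np.set_printoptions(precision=4,suppress=True)
b=snap('top','top7.png')
for q,z in dict(push_face=.106,lever_pivot=.114,lever_tip=.114,endcap=.042).items():
    for d in pinpoint(q,'top')[:1]: print(q,d['at'],round(d['confidence'],2),atz('top',d['at'],z))
for q,z in dict(socket_mid=.025,screwdriver=0,tin_mid=.027,spanner=0,fitting_mid=.015,ring_mid=.004,old_buffer_mid=.018).items():
    for d in pinpoint(q,'top')[:1]: print(q,d['at'],round(d['confidence'],2),atz('top',d['at'],z))
cv2.imwrite('pics/c7.png',cv2.resize(b[130:260,100:270],(785,600),interpolation=2)[:,:,::-1])
E
python3 ab.py
```

```text
push_face [197.7, 221.4] 0.57 [0.568  0.0522 0.106 ]
lever_pivot [188.4, 185.1] 0.59 [0.5851 0.1206 0.114 ]
lever_tip [181.6, 149.3] 0.81 [0.5989 0.1892 0.114 ]
endcap [184.8, 129.3] 0.65 [0.609  0.2531 0.042 ]
socket_mid [236.7, 149.0] 0.7 [0.5011 0.2129 0.025 ]
screwdriver [212.5, 384.4] 0.59 [ 0.5519 -0.293   0.    ]
tin_mid [151.9, 221.1] 0.82 [0.6839 0.0637 0.027 ]
spanner [269.6, 263.1] 0.6 [ 0.4305 -0.0256  0.    ]
fitting_mid [165.5, 306.6] 0.43 [ 0.6555 -0.1226  0.015 ]
ring_mid [158.2, 264.9] 0.63 [ 0.6758 -0.031   0.004 ]
old_buffer_mid [146.3, 164.3] 0.71 [0.7002 0.1895 0.018 ]
17.5167 [ 0.5058 -0.2538  0.2401] a 10.2 b -382.9 F a,b 0.1 -0.7 0.2
```

View pics/c7.png

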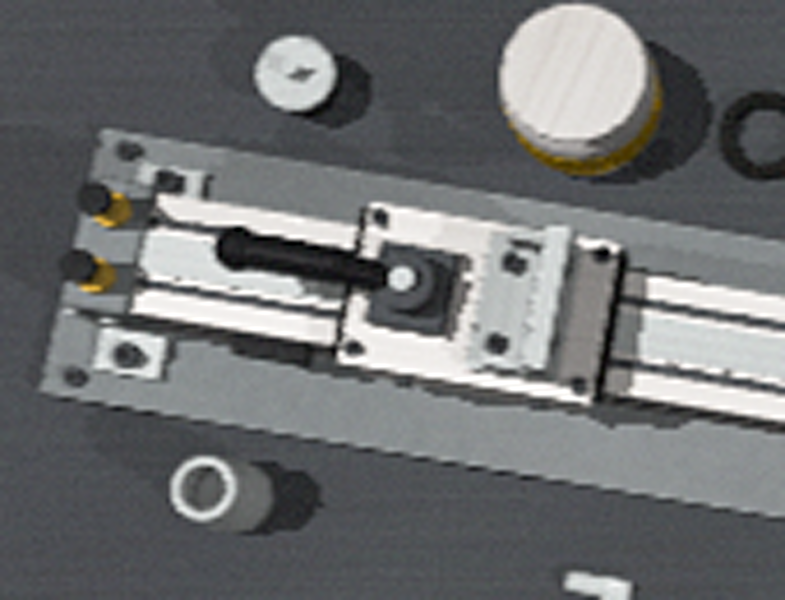

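The lever runs from the hub (405,278) to the ball (235,247), parallel to the rail within about 1°. The carriage hasn't moved back, the bystanders are in place, and the arm is clear, so I'm handing in.

```bash
python3 -c "
from bench import r; print(r.hand_in())"
```

```text
the job is handed in; nothing more can be done
None
```

The carriage is on the end stop and the clamp lever is swung round along the rail. The job was handed in at about 17.5 s, and the hand-in gave no verdict.

- **Breaking free:** I pushed on the bracket with the fingers shut. The carriage let go at more than 10.5 N and then ran at about 3.3 N of friction.
- **On the stop:** I eased it on at about 3 mm per step until it stalled after roughly 190 mm of travel. Tool force at the stall was 7.5–9 N, so I estimate 4–6 N on the stop; that force can't be read directly. The carriage origin then sat about 143 mm short of the cap face, inside the 105–170 mm range given.
- **Lever:** The first pass missed because the fingers went over the arm without touching it. In the picture the tips were about 20 mm higher than the stated 25 mm overhang predicts. I went about 20 mm lower and swung it to its limit, where it stalled at about 11 N.

**Last checks:**
- The top picture shows the lever in line with the rail within 1–2°.
- The bracket stands where it was pressed home, within 2–4 mm of measurement scatter.
- The arm is clear, with no force on it above noise.
- The bystanders measured within 8 mm of where they started. The exception is the old buffer: its first reading was really the socket, so I have no starting position for it. It looks in the same place in the pictures, and the arm never went near it.

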